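# Match the lid of a sushi press to its hinge and hold it for the pin

## Task

In the wooden sushi press, first push the floor plate fully down until it is home, before bringing any lid near. Then fetch the lid whose single hinge knuckle fits between the press's two knuckles (not the lid with two knuckles), set its stamp into the mould and press it down against the springy seal until the lid is fully down and the knuckle holes line up for the pin. Finish while the gripper is still holding the lid down like that - do not let go - and leave the other lid and everything else on the table where they are.

Things in the scene. Friction and masses are not known exactly. Their poses are not given: they have to be found in the camera images.
- press: Fixed press of light wood, at the middle of the table. Origin: centre of its underside, on the table. Plinth 170 (x) x 110 (y) x 10 mm; on it a mould 116 x 92 mm, rim 60 mm above the table, cavity 84 (x) x 60 (y) mm open to the top. Steel hinge knuckles at its +x side. With the lid fully down its plate rests on the rim, it has the press's yaw and its origin is 50 mm above this one.
- press_bore (a point): Point on the axis of the press's two knuckles, midway between them: 70 mm in +x from the middle of the press, 60 mm above the table (rim height). The knuckles are tubes along y, 18 mm outside, 10 mm bore, 22 mm long, with a 37 mm gap between them. Axes as the press; y is the hinge axis.
- press_mouth (a point): Centre of the mould's mouth, at rim height, 60 mm above the table (the seal stands 6 mm higher). Axes as the press.
- press_seal (a joint): Travel in m, straight down, of the black rubber seal frame around the rim: 0 = 6 mm proud of the rim, 0.006 = level with it. It is sprung: it starts to yield at 5 N, is level at 11 N and springs back when released, so a lid that merely lies on it stays 6 mm too high.
- press_floor (a joint): Travel of the floor plate in m, straight down: 0 = its top is level with the rim, 0.014 = fully home on its stop. Moves stiffly, at about 5 N, and stays where it is left.
- floor_top (a point): Centre of the top of the floor plate (light wood, 81 x 57 mm, inside the mould). Its top is 46 mm above the table, 14 mm below the rim, when home; it starts 4 to 12 mm higher.
- lid: The lid to fit, light wood, 0.3 kg, lying stamp down, +x edge within 35 degrees of world +x. Origin: centre of the stamp's underside. Stamp 79 (x) x 55 (y) x 10 mm, rounded edges; plate 116 x 92 mm from 10 to 18 mm up; in its middle a grip bar 26 (x) x 64 (y) mm from 18 to 54 mm up. At the middle of its +x edge ONE steel knuckle, 30 mm long in y, 18 mm outside, 10 mm bore.
- lid_bore (a point): Centre of the bore of the lid's knuckle: 70 mm in +x from the lid's origin and 10 mm up. Axes as the lid; y is the bore's axis.
- other_lid: A lid of the same size and wood for a different press, with TWO knuckles (22 mm long, centres at y = -25 and +25 mm) at its +x edge. Not to be used. Origin: centre of its underside.
- pin: The hinge pin, a bent steel rod 6 mm thick, 120 mm long (along y) with a 25 mm end bent over. Lies between robot and press. Leave it. Origin: middle of the rod, underside.
- cup: White tea cup, 72 mm across, 75 mm tall. Leave it. Origin: centre of its underside.
- bowl: White bowl, 130 mm across, 55 mm tall. Leave it. Origin: centre of its underside.
- sauce: Amber sauce bottle, 50 mm across, 130 mm tall. Leave it. Origin: centre of its underside.
- small_bowl: Blue bowl, 96 mm across, 40 mm tall. Leave it. Origin: centre of its underside.
- paddle: Wooden rice paddle, 192 x 44 x 7 mm, lying flat beyond the press, along the table's y. Leave it. Origin: on its underside, near its middle.

How it is judged:
On the way:
1. the floor plate is pushed home (within 1.5 mm of its stop) while both lids are still more than 12 cm away from the press's middle (value of joint press_floor above 0.0125 m and horizontal distance between each of lid, other_lid and press above 0.12 m), for 0.2 s.
At the end, for the whole second after the job is handed in: The fingers hold the lid (over 2 N), still and level within 0.06 rad; its bore centre is within 3.5 mm across, 2.5 mm in height and 5 mm along the axis of the press's, parallel within 0.09 rad; floor plate within 1.5 mm of home; other lid within 20 mm of its start (x of lid_bore in the frame of press_bore between -0.0035 and 0.0035 m and y of lid_bore in the frame of press_bore between -0.005 and 0.005 m and z of lid_bore in the frame of press_bore between -0.0025 and 0.0025 m and angle between the y axis of lid_bore and the y axis of press_bore, either way round below 0.09 rad and angle between lid's own z axis and vertical below 0.06 rad and contact force between the fingers and lid above 2 N and linear speed of lid below 0.02 m/s and value of joint press_floor above 0.0125 m and distance of other_lid from where it was at the start of the episode below 0.02 m); the arm keeps its last pose, push and grip.
It fails at once if the other lid is shifted more than 20 mm (distance of other_lid from where it was at the start of the episode above 0.02 m).
It fails at once if the pin, a cup, bowl, bottle or the paddle is shifted more than 20 mm (distance of any of pin, cup, bowl, sauce, small_bowl, paddle from where it was at the start of the episode above 0.02 m).
It also fails if it takes over 51 s, if anything falls off the work surface, if the arm or the gripper's body presses on something with over 40 N, if the wrist force passes 120 N, or if a joint passes its speed limit or range.

## Robot

A 7-joint arm with a two-finger parallel gripper is mounted at the origin on the work surface. World frame = base frame: x ahead of the robot, y to its left, z up, the work surface at z = 0. Lengths are in m, angles in rad, forces in N, time in s.
With the tool pointing down it reaches from about 0.4 to 0.85 m from the base axis. Payload 10.4 kg.
Tool frame: the origin (TCP) lies between the finger pads; the fingertips stand 17 mm ahead of it and the grasp point (between the pads) lies 2 mm behind it (bot.tcp_to_tips is the distance from the TCP to the fingertips, in m); z points along the fingers, y is the line along which they close (so a half turn about z gives the same grasp; the last joint's range is limited). The gripper opens to 85 mm and grips with 20 to 120 N. Pads are 22 mm wide; open, the fingers measure 114 mm over their backs; the gripper's body (76 mm by 85 mm) begins 54 mm behind the grasp point. The pads swing forward as they close: fully open they stand 13 mm farther back than shut.
Start: joints at [1.194, 0.332, -0.065, 1.46, 0.022, 1.35, -0.088], TCP at [0.217, -0.586, 0.248] pointing down, gripper open.
Joint ranges: [-2.6, 2.6], [-0.5, 2.12], [-1.47, 1.34], [0.16, 2.42], [-1.27, 4.41], [0.06, 2.06], [-2.6, 2.6]. Speed limits (rad/s): [2.22, 2.22, 2.79, 2.79, 3.14, 3.14, 3.14].

## Interface

Orientations are given as a unit quaternion [x, y, z, w].
In Python, from bench import bot gives the robot as it stands.
- The arm moves only by the tool move_arm, never from a script. Its argument "steps" is a list of rows, each a list of 7 numbers: the shift along the tool's x, y, z in mm, then the turn, a rotation vector about the tool's x, y, z in degrees, then the opening, from -1 (shut) to 1 (fully open), so that 0 is half open. In form: [[tx, ty, tz, ax, ay, az, hand], ...]. A call has 1 to 5 rows; each row is the pose to reach, as a shift and turn from the pose commanded when the call began, along the tool's axes at that moment; what a row does not reach only later rows make up. A row lasts 1/8 s, in which the tool goes at most 62.5 mm and 10.7 degrees, less where a joint would pass 70% of its speed; a pose out of reach is approached as far as the arm can. A call with a gripper value outside its range is refused whole. The fingers move at their own pace and stop on an object; the grip force is fixed at half the most. Time passes only in rows, so rows that repeat a pose let the fingers close. It gives the time, the measured TCP pose, the force, the opening and the grip force at its end, in the units of the state.
- bot.state(): the state, without advancing time (a new reading comes with each control period).
- bot.read_camera(name): name is "scene" or "top" or "wrist"; returns a dict with "img" (420x560x3 uint8, red, green, blue), "z_map" (420x560 float32, m along the optical axis (not along the pixel's ray), 0 where there is no reading), "K" (3x3 intrinsics, pixels), "k1" (the pictures are not rectified: a ray, as slopes to the right and down, at radius r is drawn at 1 + k1 r^2 times it, then the intrinsics apply), "pose" (4x4, takes a point from camera to world coordinates); the wrist camera has in their place "T_tool_cam" (4x4, takes a point from camera to tool coordinates, whose origin is the TCP and whose axes are the flange's). Camera axes: x right, y down, z forward; pixel columns grow to the right and rows downward; lengths in m; the calibration is good to about 2 mm. A picture is of the moment at which its call begins: read the wrist's pose just before it.
- bot.hand_in(): hands the job in; it is judged then, once.
The state is a dict: "time_s": time; "q": joint angles; "joint_vel": joint speeds; "joint_efforts": joint torques, N m; "position": TCP position; "eef_rot": TCP orientation; "force": force on the tool from outside, world axes, zero at the start; "moment": the same for the moment, N m; "finger_gap": finger opening in m; "gripper_force": force on a finger pad.
Only numpy, scipy, OpenCV 4.12 (cv2) and the standard library are available. Lean on these libraries where they do the work, as an engineer would, in place of code of your own. Each camera call takes 0.05 s, during which the arm holds its last target. There are 200 camera calls.

## Working session

There is one attempt and no reset: what is moved stays moved. The work goes in short steps, Python scripts to look and compute and a tool call to move; the robot and the scene stay as the last step left them, time stands still between calls to the robot, and variables do not carry over. Pictures are saved under pics/ and viewed, at most 10 in all, crops included, and the job is handed in when it is done.

Besides the shell and the picture viewer there is one more tool, called after "Request:" in YAML: its name, and indented under it one key for each argument. move_arm: Moves the arm, as the interface text tells. Its arguments: {"type":"object","properties":{"steps":{"type":"array","items":{"type":"array","items":{"type":"number"}}}},"required":["steps"]}

```bash
ls; mkdir -p pics
cat > h.py <<'E'
import numpy as np, cv2
from bench import bot
from scipy.spatial.transform import Rotation as R
def cam(n):
    s=bot.state(); c=bot.read_camera(n)
    if n=="wrist":
        T=np.eye(4);T[:3,:3]=R.from_quat(s["eef_rot"]).as_matrix();T[:3,3]=s["position"]
        c["pose"]=T@c["T_tool_cam"]
    return c
def slopes(c,uv):
    uv=np.asarray(uv,float).reshape(-1,1,2)
    return cv2.undistortPoints(uv,c["K"],np.array([c["k1"],0,0,0,0.]),None,None).reshape(-1,2) 
def onplane(c,uv,z):
    s=slopes(c,uv);d=np.c_[s,np.ones(len(s))]@c["pose"][:3,:3].T;o=c["pose"][:3,3]
    return o+d*((z-o[2])/d[:,2])[:,None]
def cloud(c):
    h,w=c["z_map"].shape;u,v=np.meshgrid(np.arange(w),np.arange(h))
    s=slopes(c,np.c_[u.ravel(),v.ravel()]);P=np.c_[s,np.ones(len(s))]*c["z_map"].reshape(-1,1)
    P=P@c["pose"][:3,:3].T+c["pose"][:3,3];P[c["z_map"].ravel()==0]=np.nan
    return P.reshape(h,w,3)
def save(c,n): cv2.imwrite("pics/"+n+".png",c["img"][...,::-1])
E
python3 - <<'E'
from h import *
print(bot.state())
for n in("top","scene"):
    c=cam(n);save(c,n);print(n,c["K"],c["k1"],c["pose"].round(3).tolist())
    np.savez(n+".npz",**c)
E
```

```text
pics
{'time_s': 0.0, 'q': array([ 1.19441128,  0.33284932, -0.06467266,  1.460947  ,  0.021609  ,
        1.34989099, -0.08850062]), 'joint_vel': array([-0.00130857, -0.00120254, -0.00059505,  0.00035093,  0.00098603,
        0.00193634,  0.00098146]), 'joint_efforts': array([-2.75878174e-04, -6.25450230e+01,  4.88369528e-02, -3.91613746e+01,
        1.60568784e-02,  9.72759415e-03,  1.45346502e-05]), 'position': array([ 0.21638859, -0.58597207,  0.24752721]), 'eef_rot': array([ 9.84395329e-01,  1.75969735e-01, -1.63799328e-04, -6.80117916e-04]), 'force': array([0.00176276, 0.11263536, 0.06300295]), 'moment': array([-0.01473835,  0.00940315,  0.01425833]), 'gripper_force': 0.0, 'finger_gap': 0.08559454538251296}
top [[406.22677087   0.         279.34069339]
 [  0.         406.22677087 209.79384888]
 [  0.           0.           1.        ]] 0.03989024292395069 [[0.005, -0.992, 0.122, 0.458], [-1.0, -0.007, -0.014, -0.06], [0.015, -0.122, -0.992, 1.213], [0.0, 0.0, 0.0, 1.0]]
scene [[461.11307788   0.         283.75055023]
 [  0.         461.11307788 209.31827502]
 [  0.           0.           1.        ]] -0.13219758140472124 [[0.371, 0.681, -0.631, 1.365], [0.928, -0.28, 0.244, -0.364], [-0.01, -0.676, -0.736, 0.949], [0.0, 0.0, 0.0, 1.0]]
```

View pics/top.png

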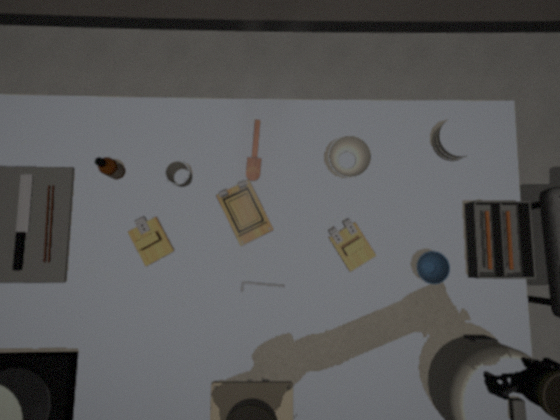

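View pics/scene.png

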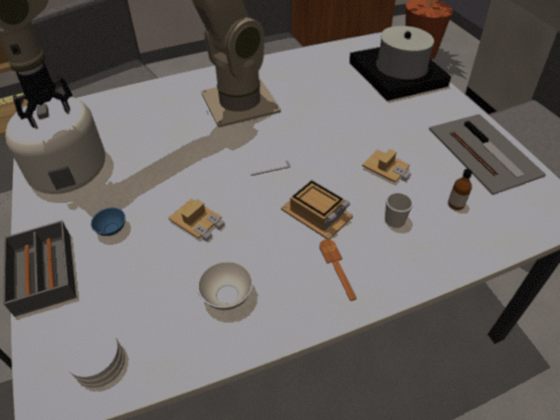

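Top view (up = world +x, left = +y): press at about (244,212), the single-knuckle lid at (151,241), the two-knuckle lid at (351,245), pin at (263,286). The scene view agrees.

Run:
```python
from h import *
c=dict(np.load("top.npz"));P=cloud(c)
hsv=cv2.cvtColor(c["img"],cv2.COLOR_RGB2HSV)
wood=(hsv[...,0]>8)&(hsv[...,0]<32)&(hsv[...,1]>70)
print("table z",np.nanmedian(P[300:330,120:200,2]))
for n,(u,v,z0,z1) in dict(press_plinth=(244,212,.004,.02),press_top=(244,212,.045,.075),lid_all=(151,241,.01,.03),lid_bar=(151,241,.042,.065),oth=(351,245,.01,.03),oth_bar=(351,245,.042,.065)).items():
    m=np.zeros(wood.shape,bool);m[v-45:v+45,u-40:u+40]=1
    m&=(P[...,2]>z0)&(P[...,2]<z1)
    if "lid_all"==n or n=="oth": m&=wood
    q=P[m];r=cv2.minAreaRect((q[:,:2]*1000).astype(np.float32))
    print(n,len(q),np.round(r[0],1),np.round(r[1],1),round(r[2],1),"zmed",np.median(q[:,2]).round(4))
```

```text
table z -0.0011873785055062092
press_plinth 968 [603.7  30.6] [269.4 234.2] 1.6 zmed 0.0085
press_top 1366 [608.4  31.8] [136.   90.9] 27.0 zmed 0.0578
lid_all 850 [511.2 298.3] [111.9  90.8] 29.4 zmed 0.0172
lid_bar 223 [512.5 299.6] [26.4 64.2] 29.2 zmed 0.0529
oth 752 [ 498.7 -291.9] [111.9  89.5] 31.6 zmed 0.018
oth_bar 214 [ 499.3 -291.7] [26.  63.9] 31.1 zmed 0.0536
```

```bash
cat > go.py <<'E'
import sys
from h import *
# usage: go.py x y z(mm) a(deg): shift in tool mm & turn deg from measured pose
x,y,z,a=map(float,sys.argv[1:5]);s=bot.state();Rt=R.from_quat(s["eef_rot"])
a=np.radians(a);G=R.from_matrix(np.c_[[np.cos(a),np.sin(a),0],[np.sin(a),-np.cos(a),0],[0,0,-1]])
d=Rt.inv().apply(np.array([x,y,z])/1000-s["position"])*1000
print(d.round(1),np.degrees((Rt.inv()*G).as_rotvec()).round(2),"t",round(s["time_s"],2),s["q"].round(2))
E
python3 go.py 600 28 240 117; python3 -c "
from h import *
print(bot.read_camera('wrist')['T_tool_cam'].round(3), bot.tcp_to_tips)"
```

```text
[ 572.6 -443.     8.1] [-6.000e-02 -6.000e-02 -9.673e+01] t 0.1 [ 1.19  0.33 -0.06  1.46  0.02  1.35 -0.09]
[[-0.    -0.953 -0.302  0.078]
 [ 1.    -0.001  0.    -0.001]
 [-0.    -0.302  0.953 -0.127]
 [ 0.     0.     0.     1.   ]] 0.017
```

Request:
move_arm:
  steps:
    - [48,-37,0,0,0,-8,-1]
    - [96,-74,0,0,0,-16,-1]
    - [144,-111,0,0,0,-24,-1]
    - [192,-148,0,0,0,-32,-1]
    - [240,-185,0,0,0,-40,-1]

```text
time_s: 0.78
position: [0.3783, -0.3278, 0.2483]
eef_rot: [0.864, 0.504, -0.0, 0.0]
force: [0.9, 0.2, 0.7]
finger_gap: -0.0002
gripper_force: 0.0
```

```bash
python3 go.py 600 28 240 117
```

```text
[418.8  18.    8.2] [ 0.000e+00  2.000e-02 -5.647e+01] t 0.78 [ 0.95  0.08 -0.34  1.77  0.03  1.3   0.09]
```

Request:
move_arm:
  steps:
    - [55,2,1,0,0,-8,-1]
    - [110,5,2,0,0,-16,-1]
    - [165,7,4,0,0,-24,-1]
    - [220,9,6,0,0,-32,-1]
    - [270,11,8,0,0,-40,-1]

```text
time_s: 1.4
position: [0.5217, -0.0988, 0.2403]
eef_rot: [0.639, 0.769, -0.0, 0.0]
force: [0.3, -0.6, -0.1]
finger_gap: -0.0
gripper_force: 0.0
```

```bash
python3 go.py 600 28 240 117
```

```text
[110.3 100.2   0.3] [ 1.000e-02  1.000e-02 -1.645e+01] t 1.4 [ 0.65  0.18 -0.61  1.69  0.11  1.3   0.2 ]
```

Request:
move_arm:
  steps:
    - [36,33,0,0,0,-6,-1]
    - [74,67,0,0,0,-12,-1]
    - [110,100,0,0,0,-16.5,-1]
    - [110,100,0,0,0,-16.5,-1]
    - [110,100,0,0,0,-16.5,-1]

```text
time_s: 2.02
position: [0.5996, 0.025, 0.2399]
eef_rot: [0.524, 0.851, -0.0, -0.0]
force: [1.0, -0.9, -0.2]
finger_gap: 0.0003
gripper_force: 0.0
```

Run:
```python
from h import *
c=cam("wrist");save(c,"w1");np.savez("w1.npz",**c);s=bot.state();print(s["position"],s["eef_rot"])
P=cloud(c);Z=P[...,2]
for z0,z1 in((.004,.018),(.052,.075)):
    m=((Z>z0)&(Z<z1)&(abs(P[...,0]-.6)<.12)&(abs(P[...,1]-.03)<.12));q=P[m]
    r=cv2.minAreaRect((q[:,:2]*1000).astype(np.float32));print(len(q),r,np.median(q[:,2]))
```

```text
[0.59956811 0.02420971 0.24003039] [ 5.24973733e-01  8.51118290e-01 -4.85934334e-04 -3.22643311e-05]
3854 ((597.2686157226562, 30.040695190429688), (196.5011749267578, 214.58062744140625), 36.0732421875) 0.010994131546935015
11706 ((607.2513427734375, 35.34181594848633), (137.08668518066406, 92.92974853515625), 26.872695922851562) 0.06068558329136153
```

View pics/w1.png

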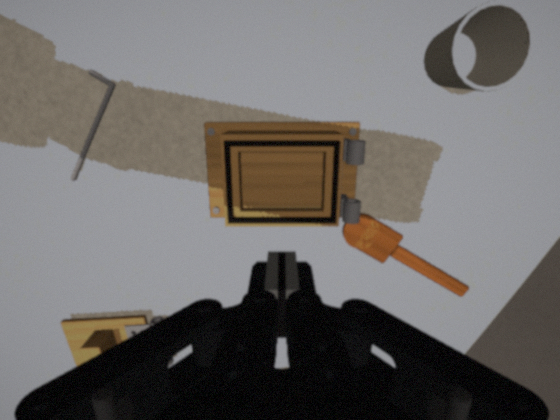

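Wrist view: press at (282,175) with black seal frame, two knuckles at (355,150) and (351,210), floor plate within; my fingers at the bottom centre, the other lid at lower left.

```bash
cat >> h.py <<'E'
def ring(c,z=.066,near=(.598,.030),thr=45):
    m=(c["img"].max(2)<thr).astype(np.uint8);n,l,st,_=cv2.connectedComponentsWithStats(m);out=[]
    for i in range(1,n):
        if st[i,4]<150: continue
        v,u=np.nonzero(l==i);q=onplane(c,np.c_[u,v],z)[:,:2]
        if np.linalg.norm(q.mean(0)-near)<.04:
            r=cv2.minAreaRect((q*1000).astype(np.float32));out.append((len(q),np.round(r[0],1),np.round(r[1],1),round(r[2],1)))
    return out
E
python3 - <<'E'
from h import *
for n in("w1","top"):
    c=dict(np.load(n+".npz"))
    for t in (35,45,60): print(n,t,ring(c,thr=t))
c=dict(np.load("w1.npz"));P=cloud(c);p=P[165:195,260:310].reshape(-1,3);print("floor z",np.nanmedian(p,0))
E
python3 go.py 598 30 80 117
```

```text
w1 35 [(1336, array([597.5,  31.3]), array([106.2,  79. ]), 26.7)]
w1 45 [(1631, array([597.8,  30.9]), array([106.7,  80. ]), 26.7)]
w1 60 [(1840, array([597.8,  30.9]), array([107.5,  80. ]), 26.7)]
top 35 []
top 45 []
top 60 []
floor z [0.60014418 0.03292304 0.05410464]
[  6.    1.3 160. ] [-0.05  0.03 -0.33] t 2.08 [ 0.43  0.36 -0.7   1.51  0.24  1.35  0.18]
```

Request:
move_arm:
  steps:
    - [6,1,50,0,0,0,-1]
    - [6,1,100,0,0,0,-1]
    - [6,1,150,0,0,0,-1]
    - [6,1,162,0,0,0,-1]
    - [6,1,166,0,0,0,-1]

```text
time_s: 2.7
position: [0.5984, 0.0305, 0.0751]
eef_rot: [0.525, 0.851, 0.0, 0.0]
force: [1.1, 0.8, 0.9]
finger_gap: 0.0002
gripper_force: 0.0
```

Request:
move_arm:
  steps:
    - [0,0,3,0,0,0,-1]
    - [0,0,6,0,0,0,-1]
    - [0,0,9,0,0,0,-1]
    - [0,0,11,0,0,0,-1]
    - [0,0,12,0,0,0,-1]

```text
time_s: 3.32
position: [0.599, 0.0312, 0.0631]
eef_rot: [0.524, 0.852, 0.001, 0.001]
force: [-0.0, -1.1, 14.9]
finger_gap: 0.0002
gripper_force: 7.2
```

Request:
move_arm:
  steps:
    - [0,0,1,0,0,0,-1]
    - [0,0,1,0,0,0,-1]
    - [0,0,1,0,0,0,-1]

```text
time_s: 3.7
position: [0.599, 0.0312, 0.063]
eef_rot: [0.524, 0.852, 0.0, 0.001]
force: [-2.7, -1.9, 16.1]
finger_gap: 0.0001
gripper_force: 8.2
```

```bash
python3 go.py 598 31 240 117;python3 go.py 511 298 240 119
```

```text
[  -0.    -0.7 -177. ] [ 0.1   0.09 -0.24] t 3.7 [ 0.38  0.53 -0.64  1.7   0.36  1.04  0.08]
[ 277.5   41.8 -177.3] [ 0.1   0.09 -2.24] t 3.7 [ 0.38  0.53 -0.64  1.7   0.36  1.04  0.08]
```

Request:
move_arm:
  steps:
    - [0,0,-50,0,0,0,-1]
    - [0,0,-105,0,0,0,-0.5]
    - [30,4,-150,0,0,-1,0]
    - [80,12,-177,0,0,-2,0]
    - [135,20,-177,0,0,-2,0]

```text
time_s: 4.32
position: [0.5551, 0.162, 0.2402]
eef_rot: [0.51, 0.86, 0.001, 0.001]
force: [0.4, -0.3, 0.8]
finger_gap: 0.0426
gripper_force: 0.0
```

Request:
move_arm:
  steps:
    - [55,8,0,0,0,0,0]
    - [100,15,0,0,0,0,0]
    - [132,20,0,0,0,0,0]
    - [142,22,0,0,0,0,0]
    - [142,22,0,0,0,0,0]

```text
time_s: 4.95
position: [0.5059, 0.2956, 0.2378]
eef_rot: [0.509, 0.861, -0.0, -0.0]
force: [0.5, 0.0, -0.6]
finger_gap: 0.0429
gripper_force: 0.0
```

```bash
cat > lid.py <<'E'
from h import *
c=cam("wrist");save(c,"w2");np.savez("w2.npz",**c);s=bot.state();print(s["position"],s["eef_rot"])
P=cloud(c);Z=P[...,2];hsv=cv2.cvtColor(c["img"],cv2.COLOR_RGB2HSV)
near=(abs(P[...,0]-.512)<.09)&(abs(P[...,1]-.299)<.09)
wood=(hsv[...,0]>8)&(hsv[...,0]<32)&(hsv[...,1]>70)
for z0,z1,w in((.013,.025,1),(.013,.025,0),(.048,.06,1)):
    m=(Z>z0)&(Z<z1)&near&(wood|(w==0))
    m=cv2.morphologyEx(m.astype(np.uint8),cv2.MORPH_OPEN,np.ones((3,3)))>0;q=P[m]
    r=cv2.minAreaRect((q[:,:2]*1000).astype(np.float32));print(len(q),np.round(r[0],1),np.round(r[1],1),round(r[2],2),np.median(q[:,2]))
E
python3 lid.py
```

```text
[0.50647046 0.294698   0.23786386] [ 5.09672750e-01  8.60368173e-01 -5.42232481e-04  1.48163325e-05]
6133 [510.4 302.3] [116.3  92.3] 28.95 0.019219073605684533
7364 [518.9 307.5] [136.8  92.3] 29.44 0.019322738885881263
1646 [509.8 302.4] [25.6 64.2] 29.64 0.05515144574464986
```

View pics/w2.png

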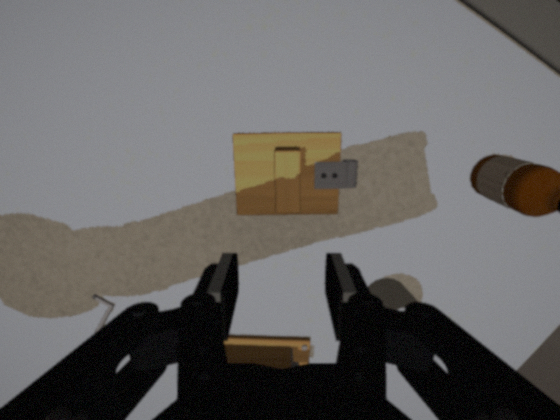

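Lid seen at (288,173), single knuckle at (345,175); fingers straddle it. Descending to grip.

```bash
python3 go.py 510.3 302.3 41 119.3
```

```text
[  4.9   7.2 196.9] [-0.05  0.03 -0.58] t 5.0 [ 0.05  0.36 -0.83  1.55  0.27  1.35 -0.3 ]
```

Request:
move_arm:
  steps:
    - [5,7,50,0,0,-0.6,0.2]
    - [5,7,100,0,0,-0.6,0.2]
    - [5,7,150,0,0,-0.6,0.2]
    - [5,7,182,0,0,-0.6,0.2]
    - [5,7,197,0,0,-0.6,0.2]

```text
time_s: 5.62
position: [0.5099, 0.3013, 0.0393]
eef_rot: [0.506, 0.863, -0.001, -0.0]
force: [-0.2, -0.3, 0.3]
finger_gap: 0.0507
gripper_force: 0.0
```

```bash
python3 go.py 510.3 302.3 41 119.3
```

```text
[ 0.6  0.8 -1.7] [-0.16  0.04 -0.06] t 5.62 [-0.03  0.58 -0.73  1.72  0.45  1.02 -0.42]
```

Request:
move_arm:
  steps:
    - [0.5,0.8,-1,0,0,0,-0.4]
    - [0.5,0.8,-1,0,0,0,-1]
    - [0.5,0.8,-1,0,0,0,-1]
    - [0.5,0.8,-1,0,0,0,-1]
    - [0.5,0.8,-1,0,0,0,-1]

```text
time_s: 6.25
position: [0.5109, 0.3047, 0.0435]
eef_rot: [0.505, 0.863, 0.001, 0.001]
force: [-0.8, -1.3, 6.4]
finger_gap: 0.025
gripper_force: 60.3
```

```bash
python3 go.py 510.3 302.3 240 119.3;python3 go.py 597.8 30.9 180 116.75
```

```text
[  -1.9   -1.4 -196.5] [0.1  0.03 0.06] t 6.25 [-0.04  0.58 -0.74  1.72  0.45  1.02 -0.42]
[-281.3  -58.3 -136.5] [0.1  0.03 2.61] t 6.25 [-0.04  0.58 -0.74  1.72  0.45  1.02 -0.42]
```

Request:
move_arm:
  steps:
    - [0,0,-30,0,0,0,-1]
    - [0,0,-75,0,0,0,-1]
    - [-20,-4,-115,0,0,0.5,-1]
    - [-60,-12,-137,0,0,1,-1]
    - [-110,-22,-137,0,0,1.5,-1]

```text
time_s: 6.88
position: [0.5456, 0.1982, 0.1815]
eef_rot: [0.515, 0.857, 0.001, 0.001]
force: [1.7, -0.6, -3.6]
finger_gap: 0.0248
gripper_force: 59.7
```

Request:
move_arm:
  steps:
    - [-45,-9,0,0,0,0.5,-1]
    - [-95,-20,0,0,0,1,-1]
    - [-140,-29,0,0,0,1,-1]
    - [-165,-35,0,0,0,1,-1]
    - [-169,-36,0,0,0,1,-1]

```text
time_s: 7.5
position: [0.5923, 0.0292, 0.1789]
eef_rot: [0.525, 0.851, -0.0, -0.0]
force: [-0.3, 0.7, -2.4]
finger_gap: 0.0252
gripper_force: 59.7
```

```bash
python3 go.py 597.8 30.9 180 116.75
python3 - <<'E'
from h import *
s=bot.state();print(s["position"],s["force"])
c=cam("wrist");save(c,"w3");np.savez("w3.npz",**c)
c=cam("top");np.savez("t3.npz",**c)
i=cv2.resize(c["img"][140:280,160:340],None,fx=4,fy=4);cv2.imwrite("pics/t3.png",i[...,::-1])
E
```

```text
[-0.9  5.7 -1.1] [-0.05  0.02 -0.07] t 7.5 [ 0.44  0.4  -0.71  1.61  0.27  1.24  0.15]
[0.59228088 0.02918889 0.17894488] [-0.28941506  0.65011674 -2.38073017]
```

View pics/w3.png

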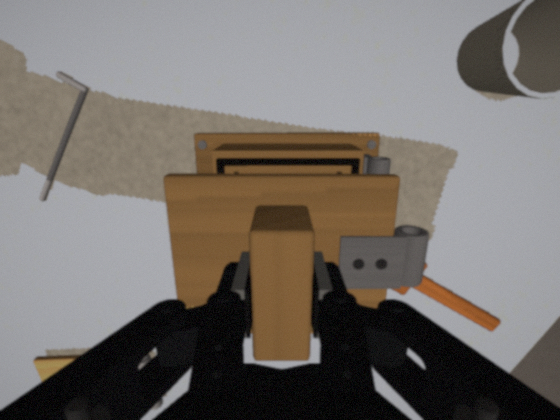

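Lid held level (plate at (282,240), knuckle at (410,258)); press behind it, knuckle visible at (378,165).

```bash
cat > inhand.py <<'E'
from h import *
import sys
c=dict(np.load(sys.argv[1]));s=bot.state();zt=s["position"][2]
P=cloud(c);hsv=cv2.cvtColor(c["img"],cv2.COLOR_RGB2HSV)
wood=(hsv[...,0]>5)&(hsv[...,0]<32)&(hsv[...,1]>70)
near=(np.hypot(P[...,0]-s["position"][0],P[...,1]-s["position"][1])<.09)
for n,z in(("plate",zt-.0255),("bar",zt+.0105)):
    m=near&wood&(abs(P[...,2]-z)<.007)
    m=cv2.morphologyEx(m.astype(np.uint8),cv2.MORPH_OPEN,np.ones((3,3)))>0;q=P[m]
    if len(q)<20: print(n,len(q));continue
    r=cv2.minAreaRect((q[:,:2]*1000).astype(np.float32))
    A=np.c_[q[:,:2]-q[:,:2].mean(0),np.ones(len(q))];k=np.linalg.lstsq(A,q[:,2],rcond=None)[0]
    print(n,len(q),np.round(r[0],1),np.round(r[1],1),round(r[2],2),"z",np.median(q[:,2]).round(4),"slope",k[:2].round(3))
E
python3 inhand.py w3.npz;python3 inhand.py t3.npz
python3 - <<'E'
from h import *
s=bot.state();print(s["position"])
E
```

```text
plate 17350 [589.4  37. ] [115.5  74.8] 26.67 z 0.1546 slope [ 0.001 -0.006]
bar 8350 [593.5  30. ] [27.9 63.9] 28.01 z 0.1905 slope [ 0.004 -0.016]
plate 0
bar 0
[0.59189161 0.03195537 0.1791841 ]
```

View pics/t3.png

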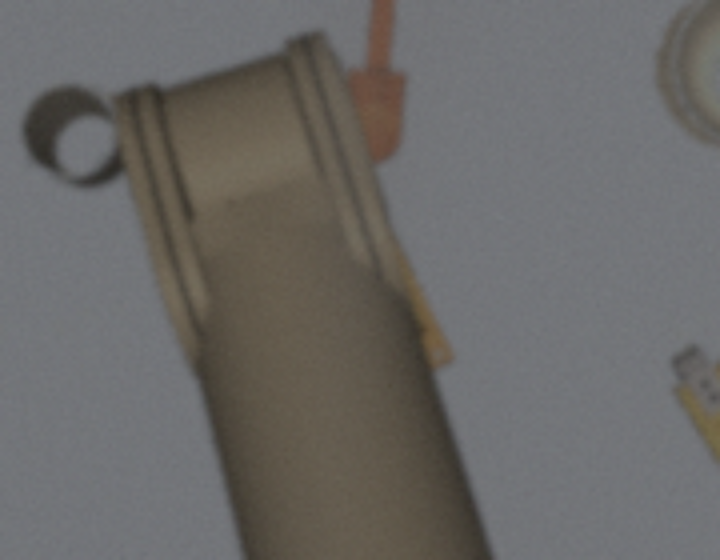

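Top view is blocked by the arm, so the wrist camera decides. I shift and re-measure once settled.

Request:
move_arm:
  steps:
    - [0,4,0,0,0,0,-1]
    - [0,4,0,0,0,0,-1]
    - [0,4,0,0,0,0,-1]
    - [0,4,0,0,0,0,-1]
    - [0,4,0,0,0,0,-1]

```text
time_s: 8.22
position: [0.5957, 0.0334, 0.1793]
eef_rot: [0.523, 0.852, -0.0, 0.0]
force: [-1.2, -0.4, -2.9]
finger_gap: 0.0253
gripper_force: 59.7
```

```bash
cat > rel.py <<'E'
from h import *
for k in range(3):
    s=bot.state();c=cam("wrist");print(s["position"].round(4),s["force"].round(1))
    np.savez("w4.npz",**c);P=cloud(c);yaw=np.radians(26.75);u=np.r_[np.cos(yaw),np.sin(yaw)];v=np.r_[-u[1],u[0]]
    hsv=cv2.cvtColor(c["img"],cv2.COLOR_RGB2HSV);wood=(hsv[...,0]>5)&(hsv[...,0]<32)&(hsv[...,1]>70)
    near=np.hypot(P[...,0]-.598,P[...,1]-.031)<.1;zt=s["position"][2]
    def ext(m):
        m=cv2.morphologyEx((m&near).astype(np.uint8),cv2.MORPH_OPEN,np.ones((3,3)))>0
        q=P[m][:,:2]*1000;a,b=q@u,q@v;f=lambda x:np.round([x.min(),x.max()],1)
        return len(q),"u",f(a),"mid",f(a).mean().round(1),"v",f(b),cv2.minAreaRect(q.astype(np.float32))[2]
    print("lid plate",ext(wood&(abs(P[...,2]-(zt-.0255))<.007)))
    print("bar",ext(wood&(abs(P[...,2]-(zt+.0105))<.007)))
    print("mould rim",ext((P[...,2]>.052)&(P[...,2]<.064)&wood))
print("press u,v",np.r_[597.8,30.9]@u,np.r_[597.8,30.9]@v)
E
python3 rel.py
```

```text
[0.5957 0.0334 0.1793] [-1.2 -0.4 -2.9]
lid plate (17339, 'u', array([490.2, 605.8]), 'mid', np.float64(548.0), 'v', array([-267.9, -192.6]), 26.805627822875977)
bar (8344, 'u', array([534.2, 561.9]), 'mid', np.float64(548.0), 'v', array([-270.3, -206.4]), 26.37750816345215)
mould rim (2172, 'u', array([489.4, 606.3]), 'mid', np.float64(547.8), 'v', array([-211.2, -195.3]), 26.746023178100586)
[0.5957 0.0333 0.1793] [ 0.6 -0.9 -2.5]
lid plate (17348, 'u', array([490.2, 605.8]), 'mid', np.float64(548.0), 'v', array([-267.1, -192.6]), 26.771026611328125)
bar (8358, 'u', array([534.3, 561.8]), 'mid', np.float64(548.0), 'v', array([-270.2, -206.5]), 26.771915435791016)
mould rim (2157, 'u', array([489.5, 606.3]), 'mid', np.float64(547.9), 'v', array([-211.3, -195.3]), 26.723514556884766)
[0.5957 0.0333 0.1793] [-1.1 -0.7 -2.1]
lid plate (17339, 'u', array([490.3, 605.7]), 'mid', np.float64(548.0), 'v', array([-267.4, -192.8]), 26.595308303833008)
bar (8365, 'u', array([534.1, 562. ]), 'mid', np.float64(548.0), 'v', array([-269.8, -206.4]), 27.240535736083984)
mould rim (2168, 'u', array([489.6, 606.2]), 'mid', np.float64(547.9), 'v', array([-211.3, -195.3]), 26.663631439208984)
press u,v 547.7308541992344 -241.47579870077448
```

Request:
move_arm:
  steps:
    - [-2.7,0,25,0,0,0,-1]
    - [-2.7,0,45,0,0,0,-1]
    - [-2.7,0,58,0,0,0,-1]
    - [-2.7,0,61,0,0,0,-1]
    - [-2.7,0,61,0,0,0,-1]

```text
time_s: 9.0
position: [0.5972, 0.0311, 0.1186]
eef_rot: [0.523, 0.852, 0.0, 0.0]
force: [-0.2, 0.2, -2.4]
finger_gap: 0.0253
gripper_force: 59.7
```

```bash
python3 rel.py|tail -5; python3 -c "
from h import *
c=dict(np.load('w4.npz'));save(c,'w4')"
```

```text
[0.5974 0.0311 0.1191] [-0.2 -0.2 -2.9]
lid plate (17388, 'u', array([490.5, 606.4]), 'mid', np.float64(548.4), 'v', array([-270.2, -195.4]), 26.783872604370117)
bar (8347, 'u', array([534.6, 562.5]), 'mid', np.float64(548.6), 'v', array([-272.9, -209.1]), 26.639781951904297)
mould rim (2500, 'u', array([489.3, 605.5]), 'mid', np.float64(547.4), 'v', array([-201.5, -195.3]), 26.788393020629883)
press u,v 547.7308541992344 -241.47579870077448
```

View pics/w4.png

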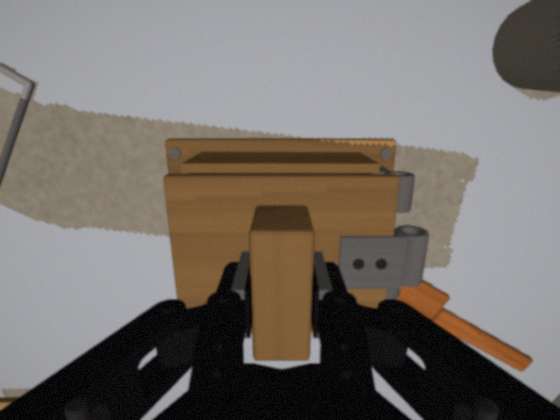

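Lid plate and mould line up (both spanning columns 166–397). Lowering with a −0.7 mm correction.

Request:
move_arm:
  steps:
    - [0,-0.7,4,0,0,0,-1]
    - [0,-0.7,8,0,0,0,-1]
    - [0,-0.7,11,0,0,0,-1]
    - [0,-0.7,14,0,0,0,-1]
    - [0,-0.7,17,0,0,0,-1]

```text
time_s: 9.78
position: [0.5963, 0.0307, 0.1011]
eef_rot: [0.523, 0.852, -0.0, 0.0]
force: [0.1, -1.6, -2.6]
finger_gap: 0.0253
gripper_force: 59.7
```

Request:
move_arm:
  steps:
    - [0,0,1.5,0,0,0,-1]
    - [0,0,3,0,0,0,-1]
    - [0,0,4.5,0,0,0,-1]
    - [0,0,6,0,0,0,-1]
    - [0,0,6,0,0,0,-1]

```text
time_s: 10.4
position: [0.5963, 0.0306, 0.0956]
eef_rot: [0.523, 0.852, -0.0, 0.0]
force: [-5.3, -1.2, 5.3]
finger_gap: 0.0247
gripper_force: 60.7
```

Request:
move_arm:
  steps:
    - [0,0,1.5,0,0,0,-1]
    - [0,0,3,0,0,0,-1]
    - [0,0,4,0,0,0,-1]
    - [0,0,4,0,0,0,-1]
    - [0,0,4,0,0,0,-1]

```text
time_s: 11.02
position: [0.5963, 0.0306, 0.0934]
eef_rot: [0.524, 0.852, -0.0, 0.0]
force: [-13.7, -3.0, 23.2]
finger_gap: 0.0253
gripper_force: 63.2
```

```bash
python3 rel.py|tail -5; python3 -c "
from h import *
s=bot.state();print(s['position'],s['force'])
c=cam('scene');i=cv2.resize(c['img'][165:245,260:380],None,fx=6,fy=6,interpolation=2);cv2.imwrite('pics/s5.png',i[...,::-1])
c=dict(np.load('w4.npz'));P=cloud(c);print(np.nanmedian(P[190:200,200:240,2]))"
```

```text
[0.5963 0.0306 0.0934] [-14.3  -2.5  24.2]
lid plate (17568, 'u', array([489.2, 605.2]), 'mid', np.float64(547.2), 'v', array([-270.2, -195.4]), 26.665969848632812)
bar (8370, 'u', array([533.6, 560.7]), 'mid', np.float64(547.2), 'v', array([-272.8, -209.2]), 25.927562713623047)
mould rim (1013, 'u', array([489.5, 605.8]), 'mid', np.float64(547.6), 'v', array([-196.5, -195.2]), 26.874004364013672)
press u,v 547.7308541992344 -241.47579870077448
[0.59630512 0.03064251 0.09340869] [-14.27879652  -2.64642113  24.11897978]
0.0691823475804147
```

View pics/s5.png

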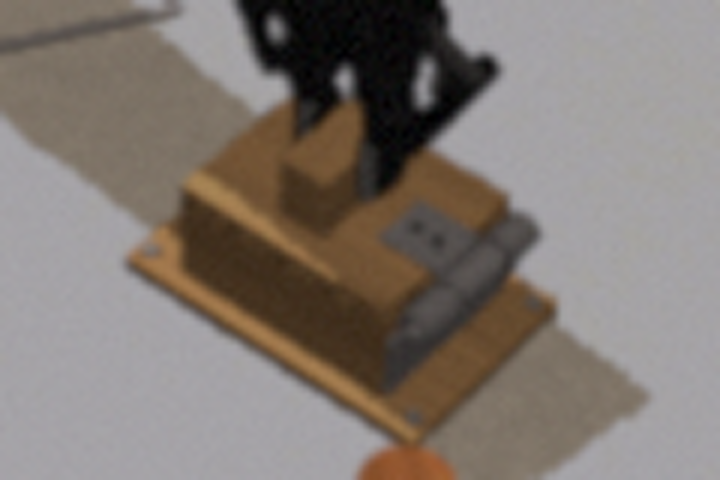

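The lid sits on the rim: its plate top reads 68 mm once the camera's offset is taken out, against about 26 N of push. The knuckles form one line in the scene view, from (405,320) to (515,240). Handing in while still holding it.

```bash
python3 -c "
from bench import bot
print(bot.hand_in())"
```

```text
the job is handed in; nothing more can be done
None
```

I pushed the floor plate home first, then pressed the single-knuckle lid down onto the rim with its knuckle lined up with the press's, and handed in at about 11 s with the gripper still holding it; the hand-in returned no verdict.

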